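# Rack check before the centrifuge

## Task

Check the sample rack before it goes to the centrifuge: one tube's stopper stands higher than the others, so press it down gently with the fingertips until it is fully home. Then point out for your colleague the tube that has lost its stopper: hold the closed fingertips just above its open mouth, touching nothing, for at least three seconds, and finish still pointing at it. Never touch the open tube, pick nothing up (the lost stopper on the bench is dirty and stays there), and leave the rack and the things round it where they stand.

Things in the scene. Friction and masses are not known exactly. Their poses are not given: they have to be found in the camera images.
- rack: white plastic six-place tube rack, 36 x 147 x 52 mm, loose on the bench. Origin: centre of its underside; z up; y along the row of places. The places lie on its centre line at y = -58.7, -35.2, -11.7, +11.7, +35.2, +58.7 mm; the one at +11.7 is empty. The tubes stand on its inner floor, 12 mm above the bench, with about 1 mm of play, so they lean by up to 3 degrees. Which tube stands in which place changes.
- tube_a: good sample tube, 13 mm across, 89 mm tall with its red stopper (17 mm across, 25 mm tall) fully home; top of its stopper 101 mm above the bench. Origin: centre of its foot; z up along the tube.
- tube_b: good sample tube like tube_a
- tube_c: good sample tube like tube_a
- tube_proud: the sample tube whose red stopper stands proud; the same as the others otherwise. Origin: centre of its foot; z up along the tube. Press on its stopper only.
- stopper (a joint): how far the proud stopper has been pressed down into its tube, m: 0 is 10 mm proud, 0.010 is fully home against the glass. It starts at 0 to 0.003, moves by friction (about 5 N) and stays where it is left.
- stopper_top (a point): centre of the top face of the proud stopper (17 mm across); 108 to 111 mm above the bench, 101 mm when fully home, then level with the good ones
- tube_open: the sample tube without a stopper: open glass mouth 13 mm across, 75 mm tall. Origin: centre of its foot; z up along the tube.
- open_mouth (a point): centre of the open mouth of tube_open, about 87 mm above the bench; the stoppers beside it stand 14 mm higher. Pointed at: the closed fingertips (the point between them) right over this point, within 12 mm sideways, clear of everything and about 5 to 40 mm higher than the tops of the neighbouring stoppers.
- spare_cap: the lost red stopper standing on the bench in front of the rack, 17 mm across, 25 mm tall; stays there. Origin: centre of its underside.
- marker: marker pen lying beside the right end of the rack, 17 x 135 x 16 mm, stays there. Origin: centre of its underside; long axis y.
- foam: white foam tube tray, 104 x 116 x 24 mm, behind the rack to the left, stays there. Origin: centre of its underside.
- timer: bench timer with a round knob on top, 66 x 66 x 46 mm, at the back, left of the blue paper bin, stays there. Origin: centre of its underside.
- clips: small grey box with a hinged lid, shut, 68 x 94 x 41 mm, right of the rack, stays there. Origin: centre of its underside.
There are look-alikes about, which are no part of the job. What is shaped like the rack but green is not meant.

How it is judged:
By the outcome, as a careful person would: the job done as asked, in the order asked, and still so for the second after the job is handed in, with the robot touching nothing.
It also fails if it takes over 32 s, if anything falls off the work surface, if the arm or the gripper's body presses on something with over 40 N, if the wrist force passes 120 N, or if a joint passes its speed limit or range.

## Robot

A 6-joint arm with a two-finger parallel gripper is mounted at the origin on a cart in front of the work surface, level with it; the furniture and walls round the work are solid. World frame = base frame: x ahead of the robot, y to its left, z up, the work surface at z = 0. Lengths are in m, angles in rad, forces in N, time in s.
With the tool pointing down it reaches from about 0.3 to 0.875 m from the base axis. Payload 6.4 kg.
Tool frame: the origin (TCP) lies midway between the tips of the shut fingers; the grasp point (between the pads) lies 19 mm behind it (ctrl.pinch_z is the distance from the TCP to the grasp point, in m); z points along the fingers, y is the line along which they close (so a half turn about z gives the same grasp; the last joint's range is limited). The gripper opens to 85 mm and grips with 20 to 120 N. Pads are 22 mm wide; open, the fingers measure 114 mm over their backs; the gripper's body (76 mm by 85 mm) begins 54 mm behind the grasp point. The pads swing forward as they close: fully open they stand 13 mm farther back than shut.
Start: joints at [0.986, 0.181, 1.607, -0, 1.354, -0.206], TCP at [0.213, 0.534, 0.231] pointing down, gripper open.
Joint ranges: [-2.99, 2.99], [-0.89, 2.07], [0.3, 2.58], [-1.14, 4.28], [0, 2.63], [-3.12, 3.12]. Speed limits (rad/s): [2.57, 2.57, 3.01, 3.14, 3.14, 3.14].

## Interface

Orientations are given as a unit quaternion [w, x, y, z].
In Python, from bench import ctrl gives the robot as it stands.
- The arm moves only by the tool apply_moves, never from a script. Its argument "moves" is a list of rows, each an object with "jaw": the opening, from 0 (shut) to 1 (fully open); "offset": the shift along the tool's x, y, z in mm, a list of three; "rot": the turn, a rotation vector about the tool's x, y, z in degrees, a list of three. In form: [{"jaw": jaw, "offset": [dx, dy, dz], "rot": [ax, ay, az]}, ...]. A call has exactly 5 rows; each row shifts and turns the commanded pose from where the row before left it, along the tool's axes as they then stand; what a row does not reach is not made up. A row lasts 1/8 s, in which the tool goes at most 62.5 mm and 10.7 degrees, less where a joint would pass 70% of its speed; a pose out of reach is approached as far as the arm can. A call is refused whole if a number of a shift passes 62.5 or a number of a turn 10.7, either way. A call with a gripper value outside its range is refused whole. The fingers move at their own pace and stop on an object; the grip force is fixed at half the most. Time passes only in rows, so rows that do not move let the fingers close, or fill a call up. It gives the time, the measured TCP pose, the force, the opening and the grip force at its end, in the units of the state.
- ctrl.get_obs(): the state, without advancing time (a new reading comes with each control period).
- ctrl.camera(name): name is "scene" or "side" or "wrist"; returns (picture, depth): 400x640x3 uint8, red, green, blue; 400x640 float32, m along the optical axis (not along the pixel's ray), 0 where there is no reading.
- ctrl.camera_params(name): a dict with "K" (3x3 intrinsics, pixels), "cam_to_world" (4x4, takes a point from camera to world coordinates); the wrist camera has in their place "mount" (4x4, takes a point from camera to tool coordinates, whose origin is the TCP and whose axes are the flange's). Camera axes: x right, y down, z forward; pixel columns grow to the right and rows downward; lengths in m; the calibration is good to about 2 mm. A picture is of the moment at which its call begins: read the wrist's pose just before it. camera_params takes no time and is no camera call.
- ctrl.hand_in(): hands the job in; it is judged then, once.
Trained networks look in the newest picture that a camera, given by its name, has taken for a name from the list of things; names that differ only in an ending like _2 or _b are one class to them, and where a whole thing is asked for, a point or a joint stands for the part that bears it (a point fixed in the world has none). Each returns a list of dicts, best first, with "score" (0 to 1); they miss things now and then, are a little off and sometimes report something else, mostly with a low value. They report only what shows in the picture. A call takes as long as a camera call. They do not tell look-alikes from the thing itself.
- ctrl.outline_of(camera, target): "region" (400x640 bool, what is visible of it) and "position" ([column, row] in pixels, amid what is visible of it).
The state is a dict: "time_s": time; "q": joint angles; "dq": joint speeds; "joint_efforts": joint torques, N m; "eef_pos": TCP position; "eef_rot": TCP orientation; "wrist_force": force on the tool from outside, world axes, zero at the start; "torque": the same for the moment, N m; "opening": opening from 0.0 (shut) to 1.0 (fully open); "grasp_force": force on a finger pad.
Only numpy, scipy, OpenCV 4.12 (cv2) and the standard library are available. Lean on these libraries where they do the work, as an engineer would, in place of code of your own. Each camera call takes 0.05 s, during which the arm holds its last target. There are 200 camera calls.

## Working session

There is one attempt and no reset: what is moved stays moved. The work goes in short steps, Python scripts to look and compute and a tool call to move; the robot and the scene stay as the last step left them, time stands still between calls to the robot, and variables do not carry over. Pictures are saved under pics/ and viewed, at most 10 in all, crops included, and the job is handed in when it is done.

Besides the shell and the picture viewer there is one more tool, called after "Request:" as a command line: name --argument value ..., lists and objects as JSON in quotes. apply_moves: Moves the arm, as the interface text tells. Its arguments: {"type":"object","properties":{"moves":{"type":"array"}},"required":["moves"]}

```bash
mkdir -p pics; cat > h.py <<'E'
from bench import ctrl
import numpy as np, cv2
from scipy.spatial.transform import Rotation as R
def save(n,im): cv2.imwrite('pics/'+n,im[:,:,::-1])
def pose():
    o=ctrl.get_obs(); q=o['eef_rot']; T=np.eye(4); T[:3,:3]=R.from_quat([q[1],q[2],q[3],q[0]]).as_matrix(); T[:3,3]=o['eef_pos']; return T
def cloud(cam,d,T=None):
    p=ctrl.camera_params(cam); K=p['K']; M=p['cam_to_world'] if cam!='wrist' else T@p['mount']
    v,u=np.mgrid[:400,:640]; P=np.stack([(u-K[0][2])/K[0][0]*d,(v-K[1][2])/K[1][1]*d,d,np.ones_like(d)],-1)
    W=(P@np.array(M).T)[...,:3]; W[d==0]=np.nan; return W
E
python3 - <<'E'
from h import *
for c in ['scene','side']:
    im,d=ctrl.camera(c); save(c+'0.png',im); np.savez(c+'.npz',im=im,d=d); W=cloud(c,d)
    for t in ['rack','tube_a','tube_proud','tube_open','open_mouth','stopper_top','spare_cap']:
        for r in ctrl.outline_of(c,t)[:6]:
            m=r['region']; w=W[m]; w=w[~np.isnan(w[:,0])]
            print(c,t,round(r['score'],2),np.round(r['position']),m.sum(),np.round(np.median(w,0),3) if len(w) else '',np.round(np.percentile(w[:,2],98),3) if len(w) else '')
print(ctrl.get_obs()['time_s'],np.round(pose(),3))
E
```

```text
scene rack 0.85 [294. 258.] 1741 [ 0.463 -0.01   0.031] 0.054
scene rack 0.26 [448. 258.] 1685 [ 0.496 -0.318  0.039] 0.042
scene tube_a 0.67 [325. 235.] 198 [ 0.479 -0.071  0.076] 0.102
scene tube_a 0.55 [264. 234.] 211 [0.456 0.044 0.076] 0.102
scene tube_a 0.48 [277. 232.] 149 [0.46  0.02  0.081] 0.102
scene tube_proud 0.56 [308. 237.] 267 [ 0.475 -0.048  0.076] 0.11
scene tube_open 0.51 [300. 241.] 146 [ 0.471 -0.025  0.068] 0.088
scene open_mouth 0.66 [296. 240.] 145 [ 0.471 -0.025  0.067] 0.088
scene spare_cap 0.53 [296. 275.] 120 [ 0.422 -0.032  0.018] 0.026
side rack 0.98 [278. 306.] 685 [0.498 0.252 0.03 ] 0.052
side open_mouth 0.34 [222. 294.] 2189 [0.629 0.276 0.018] 0.024
0.8 [[-0.929  0.37  -0.     0.213]
 [ 0.37   0.929  0.     0.534]
 [ 0.     0.    -1.     0.231]
 [ 0.     0.     0.     1.   ]]
```

View pics/scene0.png

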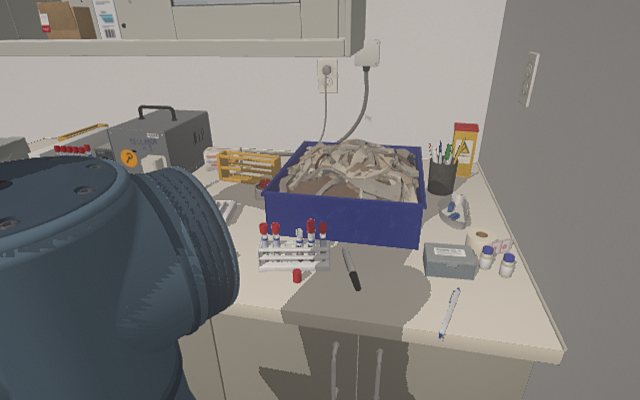

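View pics/side0.png

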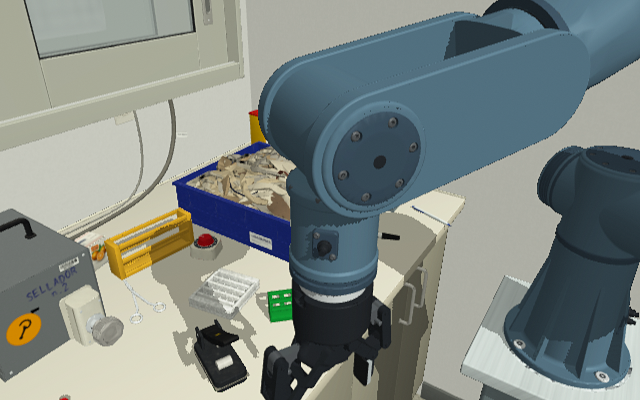

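Red-stoppered tubes in the white rack are at (264,234), (277,232), (308,237) and (325,235) in the scene picture. The one at (308,237) stands highest, and the open tube is at about (299,240). Things that could be mistaken for these are the green rack at side (280,305), the yellow racks at scene (250,165), the lost stopper at (296,275), the far tubes at (70,150) and the white foam tray. I choose the white rack in front of the bin, and I'll check the choice in a crop.

```bash
python3 - <<'E'
from h import *
f=np.load('scene.npz'); im,d=f['im'],f['d']; W=cloud('scene',d)
save('crop.png',cv2.resize(im[205:295,235:355],None,fx=6,fy=6,interpolation=cv2.INTER_CUBIC))
x,y,z=W[...,0],W[...,1],W[...,2]
near=(x>.40)&(x<.52)&(y>-.1)&(y<.08)
m=near&(z>.0855); n,l=cv2.connectedComponents(m.astype(np.uint8))
for i in range(1,n):
    k=l==i; print(i,k.sum(),np.round(np.c_[W[k].min(0),W[k].mean(0),W[k].max(0)],4).tolist())
for c in [.456+0*1j]:pass
for nm,c in dict(p58=(.456,.044),p35=(.460,.020),op=(.471,-.025),pr=(.475,-.048),m58=(.479,-.071)).items():
    k=near&(z>.07)&(np.hypot(x-c[0],y-c[1])<.0115); t=k&(z>z[k].max()-.003)
    print(nm,k.sum(),z[k].max().round(4),t.sum(),W[t].mean(0).round(4), W[t].min(0).round(4),W[t].max(0).round(4))
b=(im[...,2]>im[...,0].astype(int)+50)&(y>-.2)&(y<.15)&(x>.4)&(x<.9)
print('bin',np.nanmin(x[b]),np.nanpercentile(z[b],99)); 
for yy in(-.1,-.05,0,.05):
    s=b&(abs(y-yy)<.01)&(z>.05); print(yy,x[s].min() if s.any() else 0, z[s].max() if s.any() else 0)
E
```

```text
1 111 [[0.4706, 0.4753, 0.4891], [-0.0556, -0.048, -0.0403], [0.0859, 0.0998, 0.1105]]
2 85 [[0.4511, 0.4572, 0.4688], [0.0364, 0.0437, 0.0526], [0.0855, 0.0961, 0.1025]]
3 86 [[0.4555, 0.4622, 0.4736], [0.0138, 0.0206, 0.0295], [0.0858, 0.0959, 0.1026]]
4 80 [[0.4754, 0.4807, 0.4912], [-0.0776, -0.0706, -0.063], [0.0857, 0.0955, 0.1024]]
5 15 [[0.4689, 0.4749, 0.481], [-0.0305, -0.0232, -0.0175], [0.0857, 0.0871, 0.0882]]
p58 126 0.1025 30 [0.4591 0.045  0.1011] [0.4511 0.0371 0.0997] [0.4667 0.0524 0.1025]
p35 121 0.1026 29 [0.4642 0.0214 0.101 ] [0.4575 0.0141 0.0996] [0.4709 0.0295 0.1026]
op 68 0.0882 16 [ 0.4745 -0.0235  0.087 ] [ 0.4689 -0.0305  0.0853] [ 0.481  -0.0175  0.0882]
pr 151 0.1105 26 [ 0.4785 -0.0474  0.109 ] [ 0.4708 -0.0546  0.1076] [ 0.485  -0.0404  0.1105]
m58 115 0.1024 28 [ 0.483  -0.0701  0.1008] [ 0.4764 -0.0775  0.0995] [ 0.4898 -0.063   0.1024]
bin 0.45305511187514436 0.11357383640049597
-0.1 0.5723879596946961 0.11418609535093027
-0.05 0.47308889317753355 0.11431119040569815
0 0.5736357094584106 0.11382480633249259
0.05 0.45305511187514436 0.11400048968107745
```

View pics/crop.png

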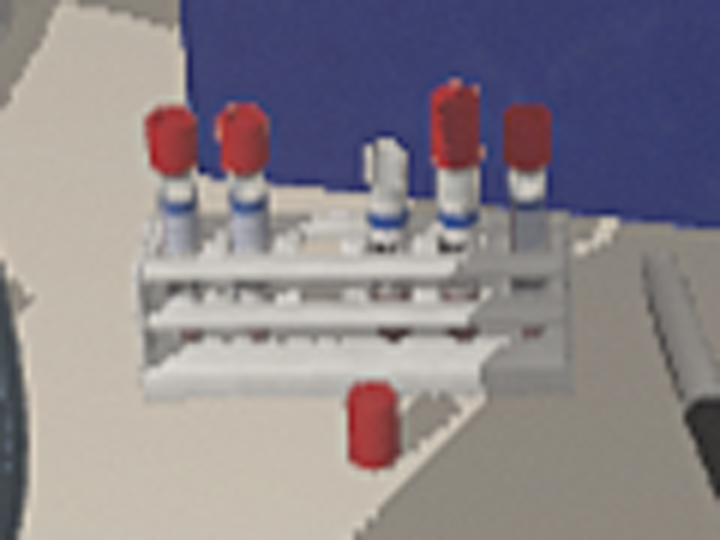

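The crop confirms it. The proud stopper is second from the right (crop 455,125), the open tube is third from the right (385,185), and the lost stopper lies in front (372,425). Next I work out the transfer rows.

```bash
python3 - <<'E'
from h import *
T=pose(); Rm=T[:3,:3]; tgt=np.array([.479,-.0474,.18]); D=(tgt-T[:3,3])*1000/15
a0=np.degrees(np.arctan2(Rm[1,0],Rm[0,0])); a1=90+11.8; s=(a0-a1)/15; print(a0,s,D)
for k in range(15):
    print(np.round(Rm.T@D,1).tolist(),end=' '); Rm=Rm@R.from_rotvec([0,0,np.radians(s)]).as_matrix()
E
```

```text
158.29521535566067 3.7663476903773785 [ 17.75870869 -38.77746949  -3.4197425 ]
[-30.8, -29.5, 3.4] [-32.7, -27.4, 3.4] [-34.4, -25.2, 3.4] [-36.0, -22.8, 3.4] [-37.4, -20.4, 3.4] [-38.7, -17.9, 3.4] [-39.8, -15.3, 3.4] [-40.7, -12.7, 3.4] [-41.5, -10.0, 3.4] [-42.0, -7.3, 3.4] [-42.4, -4.5, 3.4] [-42.6, -1.7, 3.4] [-42.6, 1.1, 3.4] [-42.5, 3.9, 3.4] [-42.1, 6.7, 3.4]
```

Request:
apply_moves --moves '[{"jaw":0,"offset":[-31,-29.5,2],"rot":[0,0,3.8]},{"jaw":0,"offset":[-33,-27.5,2],"rot":[0,0,3.8]},{"jaw":0,"offset":[-34.5,-25,2],"rot":[0,0,3.8]},{"jaw":0,"offset":[-36,-23,2],"rot":[0,0,3.8]},{"jaw":0,"offset":[-37.5,-20.5,2],"rot":[0,0,3.8]}]'

```text
time_s: 1.42
eef_pos: [0.302, 0.3387, 0.2214]
eef_rot: [0.0, 0.349, 0.937, 0.0]
wrist_force: [1.1, 0.7, -0.6]
opening: 0.004
grasp_force: 0.0
```

Request:
apply_moves --moves '[{"jaw":0,"offset":[-38.5,-18,3],"rot":[0,0,3.8]},{"jaw":0,"offset":[-40,-15,3],"rot":[0,0,3.8]},{"jaw":0,"offset":[-40.5,-12.5,3],"rot":[0,0,3.8]},{"jaw":0,"offset":[-41.5,-10,3],"rot":[0,0,3.8]},{"jaw":0,"offset":[-42,-7,3],"rot":[0,0,3.8]}]'

```text
time_s: 2.05
eef_pos: [0.3906, 0.1449, 0.2065]
eef_rot: [0.0, 0.499, 0.867, 0.0]
wrist_force: [-0.3, 0.4, 0.6]
opening: -0.003
grasp_force: 0.0
```

Request:
apply_moves --moves '[{"jaw":0,"offset":[-42.5,-4.5,3],"rot":[0,0,3.7]},{"jaw":0,"offset":[-42.5,-1.5,3],"rot":[0,0,3.7]},{"jaw":0,"offset":[-42.5,1,3],"rot":[0,0,3.7]},{"jaw":0,"offset":[-42.5,4,3],"rot":[0,0,3.7]},{"jaw":0,"offset":[-42,6.5,3],"rot":[0,0,3.7]}]'

```text
time_s: 2.68
eef_pos: [0.4785, -0.0492, 0.1914]
eef_rot: [0.0, 0.632, 0.775, 0.0]
wrist_force: [-0.1, 0.4, 1.1]
opening: -0.002
grasp_force: 0.0
```

```bash
cat > look.py <<'E'
from h import *
import sys
T=pose(); o=ctrl.get_obs(); im,d=ctrl.camera('wrist'); save(sys.argv[1],im); W=cloud('wrist',d,T)
print(o['time_s'],T.round(4).tolist(),o['opening'],np.round(o['wrist_force'],1))
x,y,z=W[...,0],W[...,1],W[...,2]
def rep(n,W):
    x,y,z=W[...,0],W[...,1],W[...,2]
    for nm,c in dict(p58=(.459,.045),p35=(.464,.021),op=(.475,-.0235),pr=(.479,-.0474),m58=(.483,-.070)).items():
        k=(z>.07)&(z<.125)&(np.hypot(x-c[0],y-c[1])<.0115)
        if not k.any(): continue
        zt=np.percentile(z[k],98); t=k&(z>zt-.003)
        print(n,nm,k.sum(),zt.round(4),W[t].mean(0).round(4),((W[t].min(0)+W[t].max(0))/2).round(4))
rep('wrist',W)
im,d=ctrl.camera('scene'); save('s_'+sys.argv[1],im[205:295,235:355].repeat(5,0).repeat(5,1)); rep('scene',cloud('scene',d))
E
python3 look.py w1.png
```

```text
2.675 [[-0.2021, 0.9794, 0.0006, 0.4785], [0.9794, 0.2021, -0.0001, -0.0492], [-0.0002, 0.0006, -1.0, 0.1914], [0.0, 0.0, 0.0, 1.0]] -0.0018880170823995057 [-0.1  0.4  1.1]
wrist p58 507 0.1018 [0.4622 0.0456 0.1001] [0.4623 0.0455 0.1007]
wrist p35 434 0.102 [0.4669 0.0228 0.1003] [0.467  0.0227 0.1009]
wrist op 186 0.0875 [ 0.4766 -0.0233  0.0864] [ 0.4768 -0.0232  0.0862]
wrist pr 525 0.1091 [ 0.4814 -0.0458  0.1079] [ 0.4814 -0.0459  0.1081]
wrist m58 437 0.1017 [ 0.4863 -0.0689  0.1001] [ 0.4863 -0.069   0.1004]
scene p58 125 0.102 [0.4601 0.0448 0.1008] [0.4605 0.0448 0.1008]
scene p35 124 0.102 [0.4651 0.0219 0.1008] [0.4651 0.0215 0.1014]
scene op 67 0.0879 [ 0.4744 -0.0228  0.0866] [ 0.475  -0.0239  0.0869]
scene pr 151 0.1098 [ 0.4788 -0.0474  0.1089] [ 0.4789 -0.047   0.109 ]
scene m58 118 0.1018 [ 0.4834 -0.0702  0.1006] [ 0.4837 -0.07    0.1007]
```

View pics/w1.png

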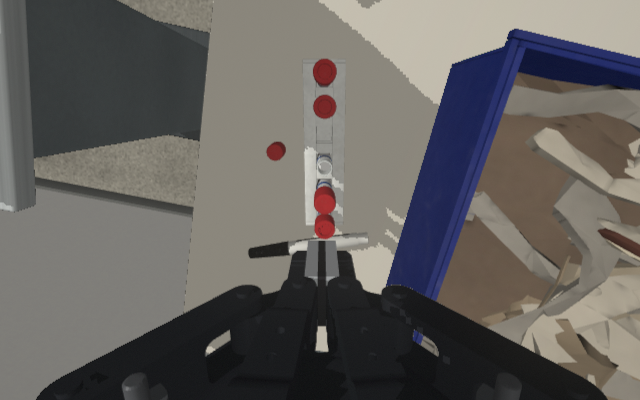

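The wrist picture shows the rack running vertically in the image: proud stopper at (324,200), open mouth at (323,165), right-hand good tube at (324,227). The bin is clear of the gripper. Now I correct by about 2 mm and descend.

Request:
apply_moves --moves '[{"jaw":0,"offset":[2,2,18],"rot":[0,0,0]},{"jaw":0,"offset":[0,0,25],"rot":[0,0,0]},{"jaw":0,"offset":[0,0,20],"rot":[0,0,0]},{"jaw":0,"offset":[0,0,10],"rot":[0,0,0]},{"jaw":0,"offset":[0,0,4],"rot":[0,0,0]}]'

```text
time_s: 3.4
eef_pos: [0.4793, -0.045, 0.1141]
eef_rot: [-0.0, 0.63, 0.776, -0.0]
wrist_force: [-0.1, -0.2, 0.5]
opening: 0.005
grasp_force: 0.0
```

Request:
apply_moves --moves '[{"jaw":0,"offset":[0,0,1],"rot":[0,0,0]},{"jaw":0,"offset":[0,0,1],"rot":[0,0,0]},{"jaw":0,"offset":[0,0,1],"rot":[0,0,0]},{"jaw":0,"offset":[0,0,1],"rot":[0,0,0]},{"jaw":0,"offset":[0,0,1],"rot":[0,0,0]}]'

```text
time_s: 4.03
eef_pos: [0.4796, -0.0454, 0.1093]
eef_rot: [0.0, 0.631, 0.776, 0.0]
wrist_force: [-0.4, 0.0, 0.5]
opening: 0.003
grasp_force: 0.0
```

Request:
apply_moves --moves '[{"jaw":0,"offset":[-1.5,0.5,0],"rot":[0,0,0]},{"jaw":0,"offset":[0,0,1],"rot":[0,0,0]},{"jaw":0,"offset":[0,0,1],"rot":[0,0,0]},{"jaw":0,"offset":[0,0,1],"rot":[0,0,0]},{"jaw":0,"offset":[0,0,1],"rot":[0,0,0]}]'

```text
time_s: 4.65
eef_pos: [0.4809, -0.047, 0.1058]
eef_rot: [0.001, 0.631, 0.776, 0.0]
wrist_force: [0.3, -0.3, 4.8]
opening: 0.0
grasp_force: 2.5
```

Request:
apply_moves --moves '[{"jaw":0,"offset":[0,0,1],"rot":[0,0,0]},{"jaw":0,"offset":[0,0,1],"rot":[0,0,0]},{"jaw":0,"offset":[0,0,0.5],"rot":[0,0,0]},{"jaw":0,"offset":[0,0,0],"rot":[0,0,0]},{"jaw":0,"offset":[0,0,0],"rot":[0,0,0]}]'

```text
time_s: 5.28
eef_pos: [0.4805, -0.0469, 0.103]
eef_rot: [0.0, 0.631, 0.776, 0.0]
wrist_force: [0.2, 0.3, 5.6]
opening: 0.005
grasp_force: 2.4
```

Contact at about 5 N, which is the stopper's friction, and it is sliding. I press on until the force rises.

Request:
apply_moves --moves '[{"jaw":0,"offset":[0,0,0.5],"rot":[0,0,0]},{"jaw":0,"offset":[0,0,0.5],"rot":[0,0,0]},{"jaw":0,"offset":[0,0,0.5],"rot":[0,0,0]},{"jaw":0,"offset":[0,0,0.5],"rot":[0,0,0]},{"jaw":0,"offset":[0,0,0],"rot":[0,0,0]}]'

```text
time_s: 5.9
eef_pos: [0.4805, -0.0469, 0.101]
eef_rot: [0.0, 0.631, 0.776, 0.0]
wrist_force: [-0.4, -0.7, 6.8]
opening: -0.001
grasp_force: 3.1
```

Request:
apply_moves --moves '[{"jaw":0,"offset":[0,0,0.3],"rot":[0,0,0]},{"jaw":0,"offset":[0,0,0.3],"rot":[0,0,0]},{"jaw":0,"offset":[0,0,0],"rot":[0,0,0]},{"jaw":0,"offset":[0,0,0],"rot":[0,0,0]},{"jaw":0,"offset":[0,0,0],"rot":[0,0,0]}]'

```text
time_s: 6.52
eef_pos: [0.481, -0.047, 0.101]
eef_rot: [0.001, 0.631, 0.776, 0.0]
wrist_force: [0.2, 0.5, 9.8]
opening: -0.002
grasp_force: 4.7
```

Request:
apply_moves --moves '[{"jaw":0,"offset":[0,0,0.4],"rot":[0,0,0]},{"jaw":0,"offset":[0,0,0.4],"rot":[0,0,0]},{"jaw":0,"offset":[0,0,0.2],"rot":[0,0,0]},{"jaw":0,"offset":[0,0,0],"rot":[0,0,0]},{"jaw":0,"offset":[0,0,0],"rot":[0,0,0]}]'

```text
time_s: 7.15
eef_pos: [0.4818, -0.0473, 0.1009]
eef_rot: [0.002, 0.631, 0.776, 0.001]
wrist_force: [0.6, -0.3, 14.3]
opening: 0.002
grasp_force: 7.2
```

The tip is stuck at 0.101 while the force climbs, so the stopper is home. I lift and check.

Request:
apply_moves --moves '[{"jaw":0,"offset":[0,0,-2],"rot":[0,0,0]},{"jaw":0,"offset":[0,0,-5],"rot":[0,0,0]},{"jaw":0,"offset":[0,0,-20],"rot":[0,0,0]},{"jaw":0,"offset":[0,0,-20],"rot":[0,0,0]},{"jaw":0,"offset":[0,0,0],"rot":[0,0,0]}]'

```text
time_s: 7.78
eef_pos: [0.481, -0.047, 0.1471]
eef_rot: [0.001, 0.631, 0.776, 0.0]
wrist_force: [0.3, 0.8, -0.2]
opening: 0.0
grasp_force: 0.0
```

```bash
python3 look.py w2.png
```

```text
7.775 [[-0.2045, 0.9789, 0.002, 0.481], [0.9789, 0.2045, -0.0007, -0.047], [-0.0011, 0.0018, -1.0, 0.1471], [0.0, 0.0, 0.0, 1.0]] 0.0003383008084836187 [ 0.3  0.8 -0.2]
wrist p58 784 0.1017 [0.4621 0.0456 0.1001] [0.4621 0.0455 0.1008]
wrist p35 660 0.1016 [0.467  0.0227 0.1001] [0.467  0.0226 0.1004]
wrist op 279 0.0875 [ 0.4765 -0.0233  0.0863] [ 0.4766 -0.0234  0.0863]
wrist pr 726 0.1015 [ 0.4815 -0.046   0.1002] [ 0.4815 -0.0461  0.1007]
wrist m58 96 0.0916 [ 0.4846 -0.0614  0.09  ] [ 0.4847 -0.0617  0.0906]
scene p58 129 0.1025 [0.4601 0.045  0.101 ] [0.4614 0.0447 0.1011]
scene p35 125 0.1021 [0.4648 0.0219 0.1008] [0.4645 0.0217 0.1009]
scene op 69 0.088 [ 0.4752 -0.0236  0.0867] [ 0.4753 -0.0239  0.0866]
scene pr 126 0.1023 [ 0.4786 -0.0472  0.1012] [ 0.4779 -0.047   0.1013]
scene m58 115 0.1019 [ 0.4833 -0.07    0.1007] [ 0.4833 -0.0702  0.1008]
```

View pics/s_w2.png

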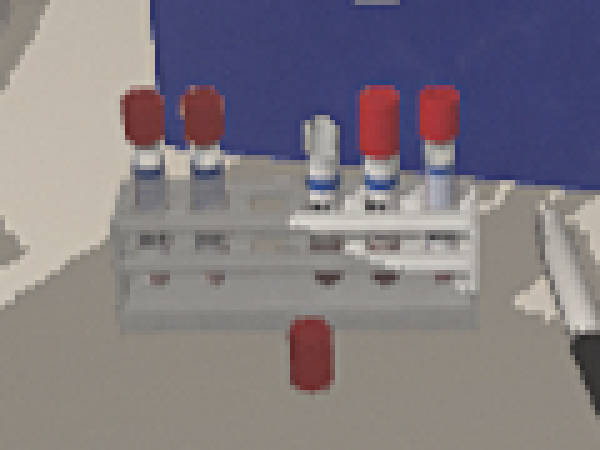

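The scene crop shows all four stoppers level: the pressed one at (380,90) matches its neighbour at (440,90), with both tops at about 0.101–0.102. The rack and the lost stopper are unmoved. Now I move over the open mouth at about (0.4758, -0.0235) and hold there.

Request:
apply_moves --moves '[{"jaw":0,"offset":[12,0,0],"rot":[0,0,0]},{"jaw":0,"offset":[12,0,0],"rot":[0,0,0]},{"jaw":0,"offset":[0,0,12],"rot":[0,0,0]},{"jaw":0,"offset":[0,0,12],"rot":[0,0,0]},{"jaw":0,"offset":[0,0,0],"rot":[0,0,0]}]'

```text
time_s: 8.5
eef_pos: [0.4742, -0.023, 0.1205]
eef_rot: [-0.001, 0.631, 0.776, -0.001]
wrist_force: [0.1, -0.3, -0.8]
opening: -0.003
grasp_force: 0.0
```

Request:
apply_moves --moves '[{"jaw":0,"offset":[0,0,0],"rot":[0,0,0]},{"jaw":0,"offset":[0,0,0],"rot":[0,0,0]},{"jaw":0,"offset":[0,0,0],"rot":[0,0,0]},{"jaw":0,"offset":[0,0,0],"rot":[0,0,0]},{"jaw":0,"offset":[0,0,0],"rot":[0,0,0]}]'

```text
time_s: 9.12
eef_pos: [0.4754, -0.0233, 0.1223]
eef_rot: [0.0, 0.631, 0.776, 0.0]
wrist_force: [0.5, 0.6, 0.5]
opening: 0.002
grasp_force: 0.0
```

```bash
python3 look.py w3.png
```

```text
9.125 [[-0.2044, 0.9789, 0.0002, 0.4754], [0.9789, 0.2044, -0.0001, -0.0233], [-0.0001, 0.0002, -1.0, 0.1223], [0.0, 0.0, 0.0, 1.0]] 0.0021609879466190666 [0.5 0.6 0.5]
wrist p58 868 0.1018 [0.462  0.0457 0.1002] [0.462  0.0456 0.1005]
wrist p35 837 0.1016 [0.4668 0.0228 0.1001] [0.4668 0.0226 0.1008]
wrist op 424 0.0876 [ 0.4765 -0.0229  0.0866] [ 0.4764 -0.021   0.1046]
scene p58 128 0.102 [0.4598 0.0449 0.101 ] [0.4603 0.0447 0.1008]
scene p35 126 0.102 [0.4649 0.0218 0.1008] [0.4655 0.0213 0.1005]
scene op 77 0.1244 [ 0.4689 -0.0252  0.1238] [ 0.4687 -0.0255  0.1237]
scene pr 134 0.1018 [ 0.4786 -0.0468  0.1009] [ 0.4789 -0.0471  0.1007]
scene m58 119 0.1022 [ 0.4832 -0.0701  0.1007] [ 0.4831 -0.0703  0.101 ]
```

View pics/s_w3.png

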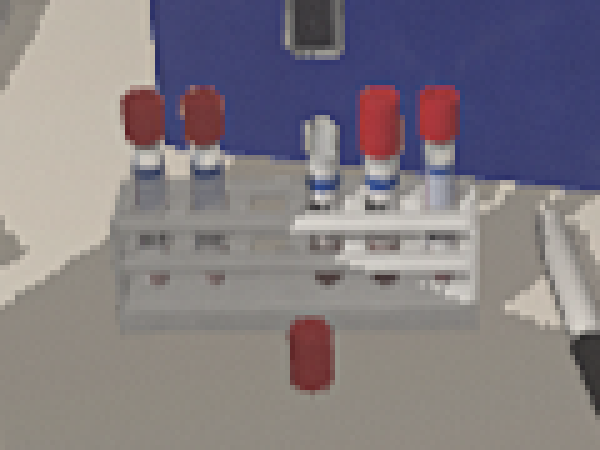

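The closed fingertips at (315,30) hang above the open mouth at (320,120) and touch nothing. I hold this for well over 3 s.

Request:
apply_moves --moves '[{"jaw":0,"offset":[0,0,0],"rot":[0,0,0]},{"jaw":0,"offset":[0,0,0],"rot":[0,0,0]},{"jaw":0,"offset":[0,0,0],"rot":[0,0,0]},{"jaw":0,"offset":[0,0,0],"rot":[0,0,0]},{"jaw":0,"offset":[0,0,0],"rot":[0,0,0]}]'

```text
time_s: 9.85
eef_pos: [0.4754, -0.0233, 0.1222]
eef_rot: [-0.0, 0.631, 0.776, 0.0]
wrist_force: [-0.2, 0.3, -0.0]
opening: -0.001
grasp_force: 0.0
```

Request:
apply_moves --moves '[{"jaw":0,"offset":[0,0,0],"rot":[0,0,0]},{"jaw":0,"offset":[0,0,0],"rot":[0,0,0]},{"jaw":0,"offset":[0,0,0],"rot":[0,0,0]},{"jaw":0,"offset":[0,0,0],"rot":[0,0,0]},{"jaw":0,"offset":[0,0,0],"rot":[0,0,0]}]'

```text
time_s: 10.48
eef_pos: [0.4754, -0.0233, 0.1222]
eef_rot: [-0.0, 0.631, 0.776, -0.0]
wrist_force: [0.8, 0.7, 0.8]
opening: 0.001
grasp_force: 0.0
```

Request:
apply_moves --moves '[{"jaw":0,"offset":[0,0,0],"rot":[0,0,0]},{"jaw":0,"offset":[0,0,0],"rot":[0,0,0]},{"jaw":0,"offset":[0,0,0],"rot":[0,0,0]},{"jaw":0,"offset":[0,0,0],"rot":[0,0,0]},{"jaw":0,"offset":[0,0,0],"rot":[0,0,0]}]'

```text
time_s: 11.1
eef_pos: [0.4754, -0.0233, 0.1222]
eef_rot: [0.0, 0.631, 0.776, -0.0]
wrist_force: [0.3, 1.0, -0.8]
opening: -0.004
grasp_force: 0.0
```

Request:
apply_moves --moves '[{"jaw":0,"offset":[0,0,0],"rot":[0,0,0]},{"jaw":0,"offset":[0,0,0],"rot":[0,0,0]},{"jaw":0,"offset":[0,0,0],"rot":[0,0,0]},{"jaw":0,"offset":[0,0,0],"rot":[0,0,0]},{"jaw":0,"offset":[0,0,0],"rot":[0,0,0]}]'

```text
time_s: 11.72
eef_pos: [0.4754, -0.0233, 0.1222]
eef_rot: [-0.0, 0.631, 0.776, -0.0]
wrist_force: [-0.4, 0.1, -0.5]
opening: 0.001
grasp_force: 0.0
```

Request:
apply_moves --moves '[{"jaw":0,"offset":[0,0,0],"rot":[0,0,0]},{"jaw":0,"offset":[0,0,0],"rot":[0,0,0]},{"jaw":0,"offset":[0,0,0],"rot":[0,0,0]},{"jaw":0,"offset":[0,0,0],"rot":[0,0,0]},{"jaw":0,"offset":[0,0,0],"rot":[0,0,0]}]'

```text
time_s: 12.35
eef_pos: [0.4754, -0.0233, 0.1222]
eef_rot: [-0.0, 0.631, 0.776, -0.0]
wrist_force: [0.3, 1.1, 0.2]
opening: 0.001
grasp_force: 0.0
```

Request:
apply_moves --moves '[{"jaw":0,"offset":[0,0,0],"rot":[0,0,0]},{"jaw":0,"offset":[0,0,0],"rot":[0,0,0]},{"jaw":0,"offset":[0,0,0],"rot":[0,0,0]},{"jaw":0,"offset":[0,0,0],"rot":[0,0,0]},{"jaw":0,"offset":[0,0,0],"rot":[0,0,0]}]'

```text
time_s: 12.98
eef_pos: [0.4754, -0.0233, 0.1222]
eef_rot: [-0.0, 0.631, 0.776, -0.0]
wrist_force: [1.2, -0.5, 0.2]
opening: 0.004
grasp_force: 0.0
```

```bash
python3 -c "
from bench import ctrl
print(ctrl.get_obs()['time_s'],ctrl.hand_in())"
```

```text
the job is handed in; nothing more can be done
12.975 None
```

The job is handed in at 13.0 s: the proud stopper is pressed home (top level with the others at about 101 mm, about 14 N measured), and the closed fingertips held still about 35 mm over the open tube's mouth for over 4 s, touching nothing, and are still pointing at it.

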